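# Roll the microscope stand's post into the V-block

### The job

Roll the loose round steel post along the bench by pushing on its side, up the V-block's ramp and into its groove, then push the post lengthwise by its near end until its other end rests against the V-block's end stop. Do it all by pushing: never pick the post up, and do not shift the other things lying about. Leave the post at rest in the groove, hands off.

Things in the scene. Friction and masses are not known exactly. Their poses are not given: they have to be found in the camera images.
- post_mid (a point): Middle, on its axis, of the loose post: polished round steel bar, 40 mm in diameter, 160 mm long, about 0.6 kg, lying on the bench left or right of the V-block (axis 20 mm up). Site x runs along the post; y and z turn as it rolls. It starts 125 to 170 mm sideways from the groove, within 0.15 rad of its direction, and must move 35 to 65 mm along the groove to end at the stop.
- vblock: Fixed aluminium V-block. Origin on the bench under the groove's bottom line; x along the groove, away from the robot, y left, z up. It spans x = -90 to 80 mm. Groove 30 mm wide (y = -15 to 15), bottom 1.5 mm and both lips 12 mm above the bench; from each lip a straight ramp falls to the bench at y = 65 and -65 mm. Both sides are alike; the near end is open.
- seat (a point): Where the post's middle is when it lies in the groove with its far end against the stop: 26 mm above the bench at x = 0, y = 0 of the V-block, axes likewise. The end stop is a dark steel plate across the groove's far end, inner face 80 mm beyond this point, 70 mm wide, 46 mm high, 10 mm thick, with a foot 6 mm high, 100 mm wide, behind it to 102 mm.
- phone: Bystander, loose, to be left where it is: phone, 145 x 70 x 7 mm, white with a black glass face, lying flat; origin at the centre of its underside, long side along its x. It lies on the opposite side of the V-block from the post.
- driver: Bystander, loose, to be left where it is: screwdriver, 150 mm long, lying beyond the V-block's end stop; origin under the middle, length along its x.
- fluxjar: Bystander, loose, to be left where it is: small round jar with a cap, 40 mm across, 36 mm tall, beyond the end stop; origin at the centre of its underside.
- collar: Bystander, loose, to be left where it is: aluminium clamp collar (a flat ring), 60 mm outside, 42 mm inside, 22 mm tall, beyond the end stop; origin at the centre of its underside.
- screwtray: Bystander, loose, to be left where it is: open grey plastic tray, 100 x 80 x 25 mm, to the robot's left; origin at the centre of its underside.
- meter: Bystander, loose, to be left where it is: orange and black handheld multimeter lying on its back, 140 x 72 x 38 mm, to the robot's right; origin at the centre of its underside.
- post: The same post again, but its origin is a point on the post's surface, half-way along, that circles round as it rolls; use post_mid for its place. Polished: it rolls freely, slides easily on fingers and groove (friction about 0.3), drops into the groove by itself once past a lip, and rolls back if left on a ramp.

How it is judged (in metres and radians):
On the way, in this order (a step that is already met when the one before it is completed fails the run):
1. the post is rolling: it has turned a quarter turn or more about its own axis (angle between post_mid's own z axis and vertical above 1.5 rad), for 0.05 s.
2. the post lies in the groove, still away from the stop (y of post_mid in the frame of vblock between -0.005 and 0.005 m and z of post_mid in the frame of vblock between 0.0225 and 0.0295 m and angle between the x axis of post_mid and the x axis of vblock, either way round below 0.06 rad), for 0.2 s.
3. the post has been pushed up to the stop (all of step 2 and x of post_mid in the frame of vblock above -0.004 m), for 0.2 s.
At the end, for the whole second after the job is handed in: The post lies at rest in the groove, touching both flanks (axis within 5 mm sideways and about 3.5 mm in height of the seated place, within 0.06 rad of the groove's direction), its far end within 4 mm of the end stop (all of step 3 and x of post_mid in the frame of vblock below 0.004 m and linear speed of post below 0.01 m/s and angular speed of post below 0.2 rad/s).
It fails at once if the post is lifted: its middle rises more than 45 mm above the bench, or more than 28 mm while beside the V-block (height (world z) of post_mid above 0.045 m or (height (world z) of post_mid above 0.028 m and (y of post_mid in the frame of vblock above 0.075 m or y of post_mid in the frame of vblock below -0.075 m))).
It fails at once if the post is tipped on end (its axis more than 0.5 rad from level) (angle between post_mid's own x axis and vertical below 1.07 rad or angle between post_mid's own x axis and vertical above 2.07 rad).
It fails at once if another thing on the bench is shifted by more than 20 mm (distance of any of phone, driver, fluxjar, collar, screwtray, meter from where it was at the start of the episode above 0.02 m).
It also fails if it takes over 54 s, if anything falls off the work surface, if the arm or the gripper's body presses on something with over 40 N, if the wrist force passes 120 N, or if a joint passes its speed limit or range.

### The arm

A 7-joint arm with a two-finger parallel gripper is mounted at the origin on the work surface. World frame = base frame: x ahead of the robot, y to its left, z up, the work surface at z = 0. Lengths are in mm, angles in degrees, forces in N, time in s.
With the tool pointing down it reaches from about 400 to 850 mm from the base axis. Payload 4.5 kg.
Tool frame: the origin (TCP) lies at the very end of the fingers, on their centre line; the grasp point (between the pads) lies 19 mm behind it; x points along the fingers, y is the direction in which the jaws open and shut, and the axes are right-handed (so a half turn about x gives the same grasp; the last joint's range is limited). The gripper opens to 88 mm and grips with 3 to 60 N. Pads are 18 mm wide; open, the fingers measure 123 mm over their backs; the gripper's body (75 mm by 187 mm) begins 45 mm behind the grasp point.
Start: joints at [71.666, 39.483, -11.15, 89.685, 9.013, 51.709, -12.324], TCP at [216.57, -586.303, 238.743] pointing down, gripper open.
Joint ranges: [-172.22, 172.22], [-26.19, 119.32], [-84.43, 86.54], [7.71, 146.69], [-57.33, 237.33], [2.42, 119.75], [-152.13, 152.13]. Speed limits (degrees/s): [147.25, 147.25, 180, 180, 180, 180, 180].

### API

Orientations are given as [roll, pitch, yaw] about the fixed x, y, z axes, in that order (R = Rz(yaw) Ry(pitch) Rx(roll)).
In Python, from bench import sensors, viewer, ctrl gives the robot as it stands.
- The arm moves only by the tool send_rows, never from a script. Its argument "commands" is a list that holds one entry, the list of rows, each a list of 7 numbers: the shift along the world's x, y, z in m, then the turn, a rotation vector about the world's x, y, z in rad, then the finger opening in m, from 0 to 0.0881. A call has 1 to 20 rows; each row shifts and turns the pose as measured when the row begins; what a row does not reach is not made up. A row lasts 1/10 s, in which the tool goes at most 50 mm and 8.59 degrees, less where a joint would pass 70% of its speed; a pose out of reach is approached as far as the arm can. A call is refused whole if a number of a shift passes 0.05 or a number of a turn 0.15, either way. A call with a gripper value outside its range is refused whole. The fingers move at their own pace and stop on an object; "squeeze" is the grip in N (left out, the last holds). Time passes only in rows, so rows that do not move let the fingers close. It gives the time, the measured TCP pose, the force and the opening at its end, in the units of the state.
- sensors.read_state(): the state, without advancing time (a new reading comes with each control period).
- viewer.get_image(name): name is "scene" or "top"; returns the picture (480x640x3 uint8, red, green, blue); there is no depth.
- viewer.calibration(name): a dict with "K" (3x3 intrinsics, pixels), "cam_to_world" (4x4, takes a point from camera to world coordinates). Camera axes: x right, y up, looking along -z (the intrinsics and any distortion apply to the point x, -y, -z); pixel columns grow to the right and rows downward; lengths in mm; the calibration is good to about 2 mm. A picture is of the moment at which its call begins. calibration takes no time and is no camera call.
- ctrl.finish_job(): hands the job in, once; it reports no verdict.
The state is a dict: "time": time; "joint_positions": joint angles; "joint_velocities": joint speeds; "joint_efforts": joint torques, N m; "position": TCP position; "eef_rot": TCP orientation; "contact_force": force on the tool from outside, world axes, zero at the start; "torque": the same for the moment, N m; "gripper_width": opening from 0.0 (shut) to 1.0 (fully open).
Only numpy, scipy, OpenCV 4.12 (cv2) and the standard library are available. Lean on these libraries where they do the work, as an engineer would, in place of code of your own. Each camera call takes 0.05 s, during which the arm holds its last target. There are 200 camera calls.

## Working session

There is one attempt and no reset: what is moved stays moved. The work goes in short steps, Python scripts to look and compute and a tool call to move; the robot and the scene stay as the last step left them, time stands still between calls to the robot, and variables do not carry over. Pictures are saved under pics/ and viewed, about 8 in all and at most 12, crops included, and the job is handed in when it is done.

Besides the shell and the picture viewer there is one more tool, called after "Call:" by a JSON object that holds its "api" and its "payload". send_rows: Moves the arm, as the interface text tells. Its arguments: {"type":"object","properties":{"commands":{"type":"array"},"squeeze":{"type":"number"}},"required":["commands"]}

```bash
mkdir -p pics
python3 - <<'E'
from bench import sensors, viewer
import cv2,numpy as np
s=sensors.read_state();print(s)
for n in("scene","top"):
    im=viewer.get_image(n);cv2.imwrite(f"pics/{n}0.png",im[:,:,::-1])
    c=viewer.calibration(n);print(n,c)
E
```

```text
{'time': 0.0, 'joint_positions': array([ 71.66640099,  39.53330661, -11.14500906,  89.74441429,
         9.01340883,  51.70917818, -12.32474681]), 'joint_velocities': array([-0.03397605, -0.17444628, -0.00839804,  0.06202106,  0.01322511,
       -0.01125034,  0.06951665]), 'joint_efforts': array([-1.07797946e-04, -5.27561545e+01, -1.26670361e+00, -1.53430384e+01,
       -5.24932158e-02,  6.56195145e-03,  1.89001507e-04]), 'position': array([ 216.2640318 , -585.72139866,  237.91089817]), 'eef_rot': array([-85.59695201,  89.89507673, 114.67821926]), 'contact_force': array([ 0.68761288, -0.22936751, -0.2621616 ]), 'torque': array([-0.03207841,  0.06181023, -0.00130379]), 'gripper_width': 1.0012056806148184}
scene {'K': array([[529.26732732,   0.        , 313.52015588],
       [  0.        , 529.26732732, 238.40152357],
       [  0.        ,   0.        ,   1.        ]]), 'cam_to_world': array([[-1.58812946e-01, -6.40543148e-01,  7.51320787e-01,
         1.53593605e+03],
       [ 9.87186878e-01, -1.14974884e-01,  1.10647387e-01,
         1.37005131e+02],
       [ 1.55085953e-02,  7.59266259e-01,  6.50595290e-01,
         8.22226750e+02],
       [ 0.00000000e+00,  0.00000000e+00,  0.00000000e+00,
         1.00000000e+00]])}
top {'K': array([[599.46539623,   0.        , 325.58002964],
       [  0.        , 599.46539623, 237.34615472],
       [  0.        ,   0.        ,   1.        ]]), 'cam_to_world': array([[ 3.06507241e-03,  9.94082340e-01, -1.08585945e-01,
         4.80791774e+02],
       [-9.99980552e-01,  2.45711838e-03, -5.73218585e-03,
        -6.72335315e+00],
       [-5.43145619e-03,  1.08601403e-01,  9.94070538e-01,
         1.51173904e+03],
       [ 0.00000000e+00,  0.00000000e+00,  0.00000000e+00,
         1.00000000e+00]])}
```

View pics/top0.png

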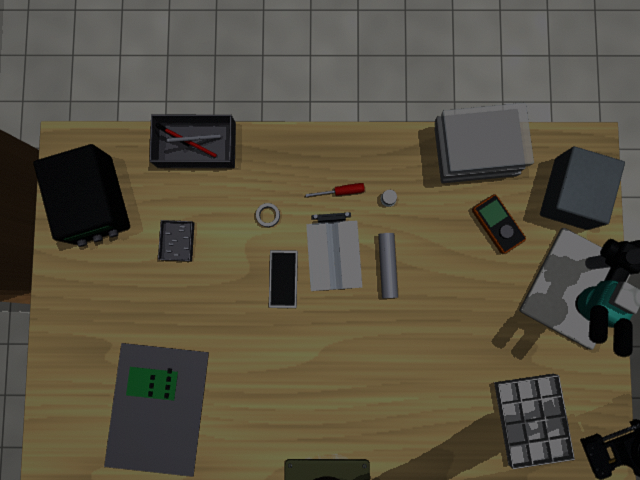

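View pics/scene0.png

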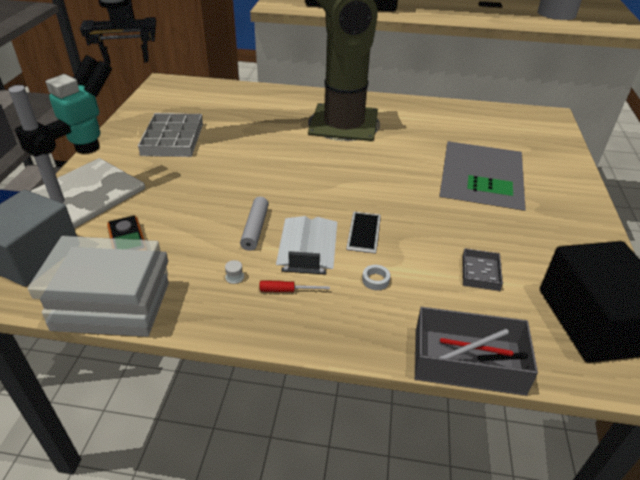

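The top view shows the V-block at about (334,256), the post to its right (robot's right) at (388,265), the end stop at (331,217) and the phone at (283,279). The scene view shows the same layout.

```bash
cat > h.py <<'E'
from bench import sensors, viewer
import cv2,numpy as np
def ray(n,px,z):
    c=viewer.calibration(n);K=c["K"];T=c["cam_to_world"]
    u,v=px;d=T[:3,:3]@np.array([(u-K[0,2])/K[0,0],-(v-K[1,2])/K[1,1],-1.])
    o=T[:3,3];return o+d*(z-o[2])/d[2]
def pix(n,p):
    c=viewer.calibration(n);K=c["K"];T=c["cam_to_world"]
    q=T[:3,:3].T@(np.array(p,float)-T[:3,3]);return np.array([K[0,0]*q[0]/-q[2]+K[0,2],-K[1,1]*q[1]/-q[2]+K[1,2]])
def blobs(im,x0,y0,x1,y1,smax=60):
    hsv=cv2.cvtColor(im,cv2.COLOR_RGB2HSV)
    m=((hsv[...,1]<smax)&(hsv[...,2]>60)).astype(np.uint8)*255
    k=np.zeros_like(m);k[y0:y1,x0:x1]=m[y0:y1,x0:x1]
    cs,_=cv2.findContours(k,cv2.RETR_EXTERNAL,cv2.CHAIN_APPROX_NONE)
    return k,[c for c in cs if cv2.contourArea(c)>300]
E
python3 - <<'E'
from h import *
im=viewer.get_image("top")
k,cs=blobs(im,295,205,420,310)
for c in cs:
    r=cv2.minAreaRect(c);b=cv2.boxPoints(r);a=cv2.approxPolyDP(c,4,True)[:,0]
    print(cv2.contourArea(c),r)
    print(" box",[ (p.round(1).tolist(),ray("top",p,0)[:2].round(1).tolist(),ray("top",p,20)[:2].round(1).tolist()) for p in b])
    print(" poly",[(p.tolist(),ray("top",p,0)[:2].round(1).tolist()) for p in a])
cr=im[200:310,260:425,::-1].copy();mk=cv2.cvtColor(k[200:310,260:425],cv2.COLOR_GRAY2BGR)
cv2.imwrite("pics/c1.png",cv2.resize(np.vstack([cr,mk]),None,fx=2.7*0+2.7,fy=2.7,interpolation=cv2.INTER_CUBIC))
s=viewer.get_image("scene")[180:310,220:400,::-1]
cv2.imwrite("pics/c2.png",cv2.resize(s,None,fx=4.4,fy=4.4,interpolation=cv2.INTER_CUBIC))
E
```

```text
782.5 ((388.8398742675781, 264.9784240722656), (64.9485855102539, 13.591680526733398), 86.36705780029297)
 box [([380.0, 233.0], [657.4, -136.1], [655.0, -134.4]), ([393.6000061035156, 232.10000610351562], [659.6, -170.5], [657.3, -168.3]), ([397.70001220703125, 297.0], [496.0, -179.3], [495.8, -177.0]), ([384.1000061035156, 297.79998779296875], [493.7, -145.3], [493.6, -143.4])]
 poly [([380, 233], [657.4, -136.1]), ([384, 296], [498.3, -145.0]), ([397, 297], [495.9, -177.6]), ([393, 233], [657.4, -169.0])]
3358.0 ((333.7030334472656, 255.34262084960938), (67.47095489501953, 51.79660415649414), 85.91438293457031)
 box [([305.5, 223.5], [681.1, 53.3], [678.5, 52.5]), ([357.1000061035156, 219.8000030517578], [690.9, -78.1], [688.1, -77.2]), ([361.8999938964844, 287.1000061035156], [520.2, -89.8], [519.7, -88.7]), ([310.29998779296875, 290.79998779296875], [510.6, 40.0], [510.2, 39.4])]
 poly [([356, 221], [687.9, -75.3]), ([306, 224], [679.9, 51.9]), ([311, 290], [512.7, 38.2]), ([361, 287], [520.6, -87.4])]
```

View pics/c1.png

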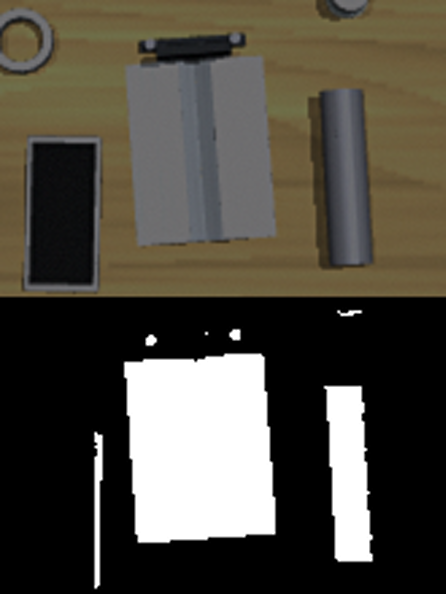

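The crop shows the V-block outline cleanly. The post's mask loses about 2 px of its dark left edge, so I corrected for that. V-block origin is about (605.7,-18.3) with yaw 4.2°. The post's middle is about (575,-153) with yaw 3.1°, which is V-block x≈-40, y≈-132. I'll push with the open jaws set along the post, so two fingers touch it.

Call:
{"api": "send_rows", "payload": {"commands": [[[0.033,0.034,0,0,0,0.117,0.088],[0.033,0.034,0,0,0,0.117,0.088],[0.033,0.034,0,0,0,0.117,0.088],[0.033,0.034,0,0,0,0.117,0.088],[0.033,0.034,0,0,0,0.117,0.088],[0.033,0.034,0,0,0,0.117,0.088],[0.033,0.034,0,0,0,0.117,0.088],[0.033,0.034,0,0,0,0.117,0.088],[0.033,0.034,0,0,0,0.117,0.088],[0.033,0.034,0,0,0,0.117,0.088],[0.033,0.034,0,0,0,0.117,0.088],[0,0,0,0,0,0,0.088]]]}}

```text
time: 1.4
position: [585.7, -195.8, 237.3]
eef_rot: [60.6, 89.6, -22.8]
contact_force: [-0.4, 0.7, -0.7]
gripper_width: 0.995
```

Call:
{"api": "send_rows", "payload": {"commands": [[[-0.003,-0.008,-0.03,0,0,-0.02,0.088],[-0.003,-0.007,-0.03,0,0,-0.02,0.088],[0,0,-0.03,0,0,0,0.088],[0,0,-0.03,0,0,0,0.088],[0,0,-0.03,0,0,0,0.088],[0,0,-0.03,0,0,0,0.088],[0,0,-0.02,0,0,0,0.088],[0,0,0,0,0,0,0.088]]]}}

```text
time: 2.2
position: [578.9, -212.1, 30.2]
eef_rot: [55.3, 89.5, -30.7]
contact_force: [-1.0, 0.0, -0.6]
gripper_width: 0.998
```

Run:
```python
from h import *
print(sensors.read_state()["position"])
im=viewer.get_image("scene")
cv2.imwrite("pics/s2.png",cv2.resize(im[130:310,190:420,::-1],None,fx=3.3,fy=3.3,interpolation=cv2.INTER_CUBIC))
```

```text
[ 578.86846298 -212.08894163   30.23748966]
```

View pics/s2.png

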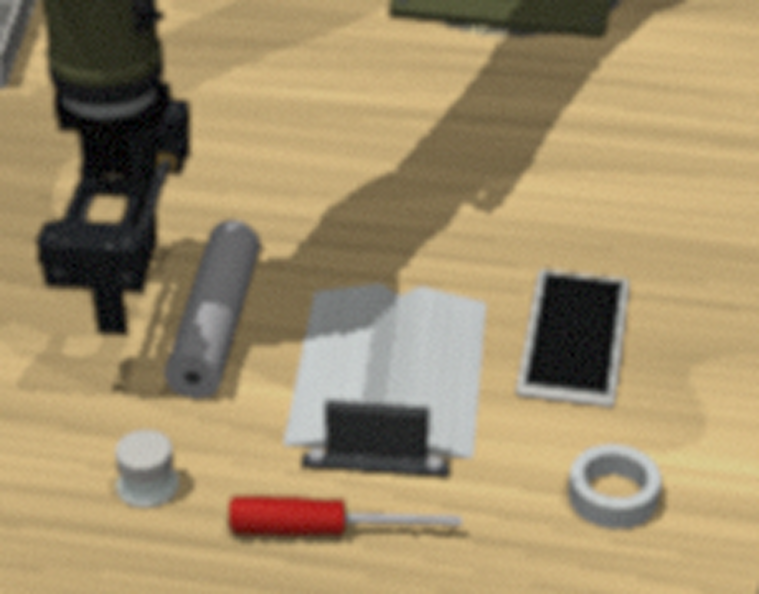

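Call:
{"api": "send_rows", "payload": {"commands": [[[0,0,-0.008,0,0,0,0.088],[0,0,-0.008,0,0,0,0.088],[-0.0004,0.006,0,0,0,0,0.088],[-0.0004,0.006,0,0,0,0,0.088],[-0.0004,0.006,0,0,0,0,0.088],[-0.0004,0.006,0,0,0,0,0.088],[-0.0003,0.004,0,0,0,0,0.088],[-0.0003,0.004,0,0,0,0,0.088],[-0.0003,0.004,0,0,0,0,0.088],[-0.0003,0.004,0,0,0,0,0.088],[-0.0003,0.004,0,0,0,0,0.088],[-0.0003,0.004,0,0,0,0,0.088],[-0.0003,0.004,0,0,0,0,0.088],[-0.0003,0.004,0,0,0,0,0.088],[-0.0003,0.004,0,0,0,0,0.088],[-0.0003,0.004,0,0,0,0,0.088]]]}}

```text
time: 3.85
position: [578.2, -144.5, 19.8]
eef_rot: [63.3, 88.8, -22.8]
contact_force: [0.6, -0.0, -0.8]
gripper_width: 0.998
```

Run:
```python
from h import *
print(sensors.read_state()["position"])
im=viewer.get_image("scene")
cv2.imwrite("pics/s3.png",cv2.resize(im[130:310,190:420,::-1],None,fx=3.3,fy=3.3,interpolation=cv2.INTER_CUBIC))
```

```text
[ 578.24975626 -144.50021646   19.81222005]
```

View pics/s3.png

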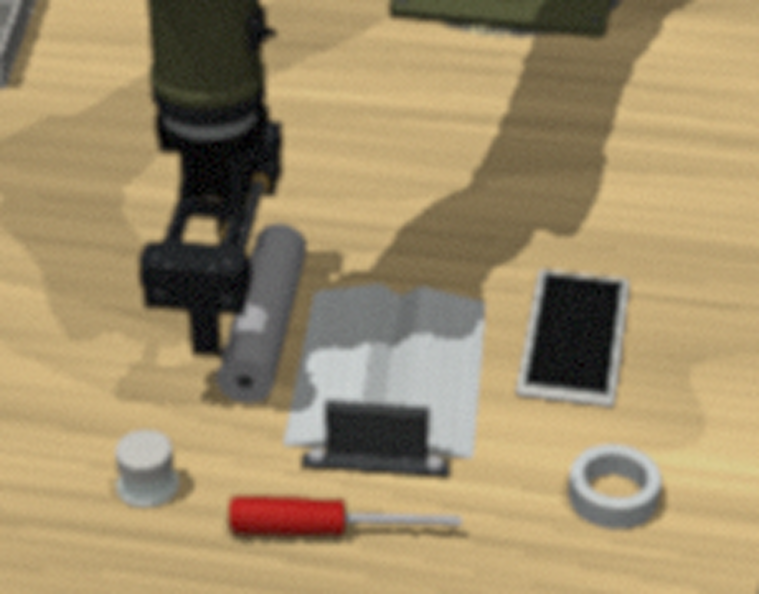

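The post is rolling ahead of the two fingers and stays parallel to the groove. I'll go on up the ramp.

Call:
{"api": "send_rows", "payload": {"commands": [[[-0.0003,0.004,-0.003,0,0,0,0.088],[-0.0003,0.004,-0.003,0,0,0,0.088],[-0.0003,0.004,0,0,0,0,0.088],[-0.0003,0.004,0,0,0,0,0.088],[-0.0003,0.004,0,0,0,0,0.088],[-0.0003,0.004,0,0,0,0,0.088],[-0.0003,0.004,0,0,0,0,0.088],[-0.0003,0.004,0,0,0,0,0.088],[-0.0003,0.004,0,0,0,0,0.088],[-0.0003,0.004,0,0,0,0,0.088]]]}}

```text
time: 4.9
position: [575.7, -112.5, 15.0]
eef_rot: [35.0, 88.2, -51.3]
contact_force: [0.2, -7.1, 3.6]
gripper_width: 0.998
```

Call:
{"api": "send_rows", "payload": {"commands": [[[-0.0003,0.005,0.0005,0,0,0,0.088],[-0.0003,0.005,0.0005,0,0,0,0.088],[-0.0003,0.005,0.0005,0,0,0,0.088],[-0.0003,0.005,0.0005,0,0,0,0.088],[-0.0003,0.005,0.0005,0,0,0,0.088],[-0.0003,0.005,0.0005,0,0,0,0.088]]]}}

```text
time: 5.5
position: [574.9, -105.8, 22.7]
eef_rot: [16.5, 86.5, -70.6]
contact_force: [0.5, -6.7, 3.6]
gripper_width: 0.998
```

Call:
{"api": "send_rows", "payload": {"commands": [[[0,0,-0.004,0.04,0.01,0,0.088],[0,0,-0.004,0.03,0.01,0,0.088],[0,0.003,-0.003,0.02,0,0,0.088]]]}}

```text
time: 5.8
position: [575.8, -106.5, 13.3]
eef_rot: [173.5, 88.5, 86.4]
contact_force: [0.1, -5.7, 3.0]
gripper_width: 0.996
```

Call:
{"api": "send_rows", "payload": {"commands": [[[-0.0005,0.008,0,0.01,0,0,0.088],[-0.0005,0.008,0,0.01,0,0,0.088],[-0.0005,0.008,0,0.01,0,0,0.088],[-0.0005,0.008,0,0.01,0,0,0.088]]]}}

```text
time: 6.2
position: [574.0, -88.4, 13.8]
eef_rot: [174.3, 87.1, 86.5]
contact_force: [0.7, -6.5, 3.7]
gripper_width: 0.997
```

Call:
{"api": "send_rows", "payload": {"commands": [[[-0.0005,0.008,0.0005,0.005,0,0,0.088],[-0.0005,0.008,0.0005,0.005,0,0,0.088],[-0.0005,0.008,0.0005,0.005,0,0,0.088]]]}}

```text
time: 6.5
position: [572.7, -72.6, 16.0]
eef_rot: [173.8, 86.9, 85.7]
contact_force: [0.1, -6.0, 3.9]
gripper_width: 1.004
```

Call:
{"api": "send_rows", "payload": {"commands": [[[-0.0005,0.007,0.0005,0.005,0,0,0.088],[-0.0005,0.007,0.0005,0.005,0,0,0.088]]]}}

```text
time: 6.7
position: [571.8, -62.2, 17.5]
eef_rot: [173.6, 86.7, 85.4]
contact_force: [0.2, -2.3, 0.2]
gripper_width: 1.0
```

Call:
{"api": "send_rows", "payload": {"commands": [[[0,0,0,0,0,0,0.088],[0,0,0,0,0,0,0.088],[0,0,0,0,0,0,0.088]]]}}

```text
time: 7.0
position: [571.6, -58.8, 17.5]
eef_rot: [173.6, 86.5, 85.5]
contact_force: [0.4, 0.4, 0.2]
gripper_width: 1.0
```

Run:
```python
from h import *
print(sensors.read_state()["position"])
a=viewer.get_image("scene")[150:290,220:380,::-1];b=viewer.get_image("top")[190:330,260:420,::-1]
cv2.imwrite("pics/s4.png",np.hstack([cv2.resize(i,(400,350),interpolation=cv2.INTER_CUBIC) for i in(a,b)]))
```

```text
[571.58116077 -58.84334045  17.47989641]
```

View pics/s4.png

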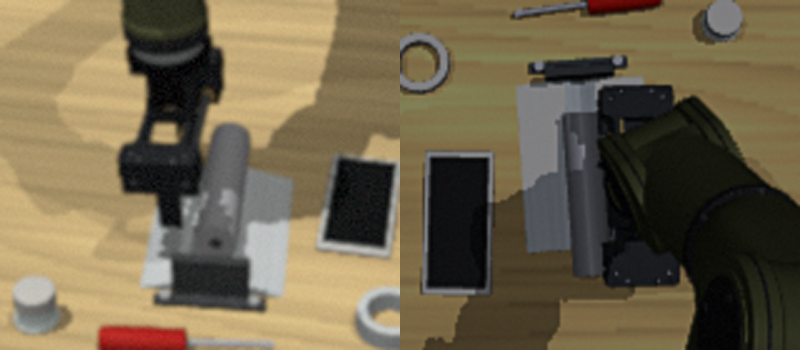

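The post lies in the groove, short of the stop, with the fingers clear beside it. Next I'll back away, rise and move to the near end.

Call:
{"api": "send_rows", "payload": {"commands": [[[0,-0.008,0,0,0,0,0.088],[0,-0.01,0,0,0,0,0.088],[0,-0.005,0.02,0,0,0,0.088],[0,0,0.04,-0.02,0,0,0.06],[0,0,0.04,-0.02,0,0,0.04],[-0.03,0.013,0,-0.02,0,0,0.02],[-0.035,0.013,0,0,0,0,0],[-0.035,0.013,0,0,0,0,0],[-0.035,0.013,0,0,0,0,0],[0,0,0,0,0,0,0],[0,0,0,0,0,0,0]]]}}

```text
time: 8.2
position: [432.2, -42.0, 121.2]
eef_rot: [60.5, 89.5, -28.4]
contact_force: [0.1, -0.1, -0.7]
gripper_width: 0.296
```

Run:
```python
from h import *
s=sensors.read_state();print(s["position"],s["eef_rot"],s["gripper_width"])
a=viewer.get_image("scene")[130:270,220:380,::-1];t=viewer.get_image("top");b=t[190:330,260:420,::-1]
cv2.imwrite("pics/s5.png",np.hstack([cv2.resize(i,(400,350),interpolation=cv2.INTER_CUBIC) for i in(a,b)]))
```

```text
[432.23294865 -42.02664753 121.23895492] [ 60.53838127  89.50686723 -28.43550989] 0.295849506934201
```

View pics/s5.png

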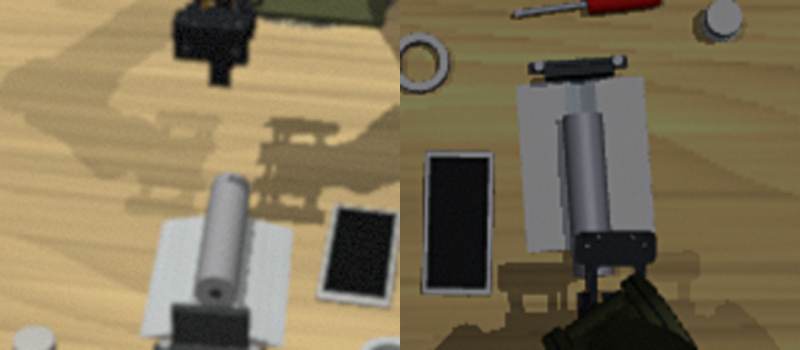

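The post sits in the groove, with about 35–40 mm to go to the stop. The tool is behind the near end. I'll lower it and line up on the axis.

Call:
{"api": "send_rows", "payload": {"commands": [[[0,0.006,-0.03,0,0,0.02,0],[0,0.005,-0.03,0,0,0.02,0],[0,0,-0.025,0,0,0.01,0],[0,0,-0.01,0,0,0,0],[0,0,0,0,0,0,0],[0,0,0,0,0,0,0]]]}}

```text
time: 8.9
position: [444.1, -35.2, 43.9]
eef_rot: [62.9, 89.0, -23.9]
contact_force: [-0.4, 0.3, 0.1]
gripper_width: 0.002
```

Call:
{"api": "send_rows", "payload": {"commands": [[[-0.004,0.003,-0.01,0,0,0,0],[-0.004,0.002,-0.01,0,0,0,0],[0,0,0,0,0,0,0]]]}}

```text
time: 9.2
position: [439.6, -34.5, 35.1]
eef_rot: [41.2, 89.2, -45.8]
contact_force: [-0.1, -0.2, 0.6]
gripper_width: 0.004
```

Call:
{"api": "send_rows", "payload": {"commands": [[[0,0.003,-0.009,0,0,0,0],[0,0.003,-0.006,0,0,0,0],[0.006,0.0005,-0.002,0,0,0,0],[0.006,0.0005,0,0,0,0,0],[0.006,0.0005,0,0,0,0,0],[0.004,0.0003,0,0,0,0,0]]]}}

```text
time: 9.8
position: [464.7, -29.2, 20.4]
eef_rot: [43.3, 89.0, -43.9]
contact_force: [0.7, 0.6, 0.0]
gripper_width: 0.005
```

Call:
{"api": "send_rows", "payload": {"commands": [[[0.004,0.0003,0.001,0,0,0,0],[0.004,0.0003,0.001,0,0,0,0],[0.004,0.0003,0.001,0,0,0,0],[0.004,0.0003,0,0,0,0,0],[0.004,0.0003,0,0,0,0,0]]]}}

```text
time: 10.3
position: [481.7, -29.4, 25.3]
eef_rot: [9.1, 89.3, -78.3]
contact_force: [-3.0, 0.6, -1.2]
gripper_width: 0.005
```

Call:
{"api": "send_rows", "payload": {"commands": [[[0.005,0.0008,0,0,0,0,0],[0.005,0.0008,0,0,0,0,0],[0.005,0.0008,0,0,0,0,0],[0.005,0.0008,0,0,0,0,0]]]}}

```text
time: 10.7
position: [500.1, -27.7, 25.3]
eef_rot: [-16.5, 89.1, -104.0]
contact_force: [-3.0, -0.6, 1.1]
gripper_width: 0.005
```

Call:
{"api": "send_rows", "payload": {"commands": [[[0.004,0.0006,-0.0005,0,0,0,0],[0.004,0.0006,-0.0005,0,0,0,0]]]}}

```text
time: 10.9
position: [508.3, -26.6, 24.5]
eef_rot: [-19.6, 89.1, -107.1]
contact_force: [-5.8, -0.7, 3.0]
gripper_width: 0.003
```

Call:
{"api": "send_rows", "payload": {"commands": [[[0.004,0.0004,-0.001,0,0,0,0]]]}}

```text
time: 11.0
position: [510.4, -26.4, 23.4]
eef_rot: [-29.4, 88.9, -117.0]
contact_force: [-13.6, 0.7, 9.0]
gripper_width: 0.001
```

The force rose from 3 to 14 N, so the post is against the stop. I'll hold briefly, then back off.

Call:
{"api": "send_rows", "payload": {"commands": [[[0.002,0,-0.001,0,0,0,0],[0.001,0,0,0,0,0,0],[0,0,0,0,0,0,0],[-0.005,0,0,0,0,0,0],[-0.02,0,0,0,0,0,0],[-0.03,0,0.01,0,0,0,0],[-0.04,0,0.03,0,0,0,0],[-0.03,0,0.05,0,0,0,0],[0,0,0.05,0,0,0,0],[0,0,0,0,0,0,0],[0,0,0,0,0,0,0]]]}}

```text
time: 12.1
position: [399.6, -22.1, 154.5]
eef_rot: [47.2, 89.1, -40.2]
contact_force: [0.5, -1.5, -0.7]
gripper_width: 0.003
```

Run:
```python
from h import *
print(sensors.read_state()["position"])
a=viewer.get_image("scene")[170:290,250:380,::-1];b=viewer.get_image("top")[190:310,270:400,::-1]
cv2.imwrite("pics/s6.png",np.hstack([cv2.resize(i,(400,369),interpolation=cv2.INTER_CUBIC) for i in(a,b)]))
```

```text
[399.57184171 -22.07891215 154.47093159]
```

View pics/s6.png

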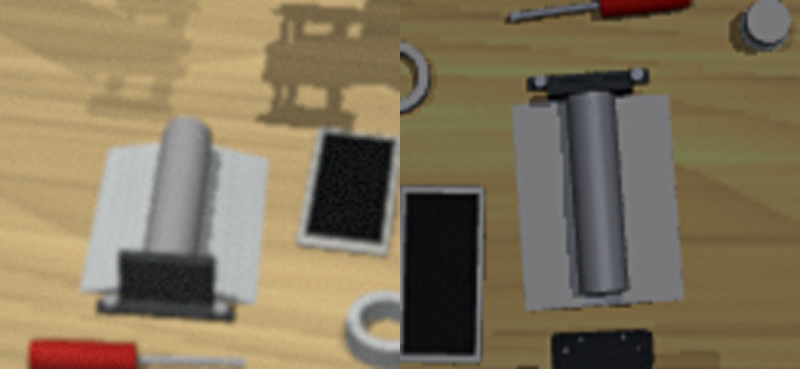

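The post lies along the groove with its far end at the stop plate, at about (592,93) in the crop. Its near end is about 10 mm inside the block's near edge, as expected. The gripper is clear.

```bash
python3 -c "
from bench import ctrl;print(ctrl.finish_job())"
```

```text
the job is handed in; nothing more can be done
None
```

I rolled the post with the two open fingers along the bench, up the right ramp and into the groove. I then pushed its near end with the closed fingers until it met the stop, backed off and handed the job in at about 12 s. No verdict came back.

- **Ramp:** the first attempt nearly stalled because the fingers had tilted and drifted up. I straightened and lowered them, and the post then went over the lip.
- **At the stop:** the push force rose from about 3 N to 14 N.
- **Last picture:** the post lies along the groove against the stop plate, with its near end about 10 mm inside the block's near edge, as it should be. The gripper is clear. The phone, driver, jar and collar look unmoved; the tray and meter were outside the crop, and the arm never came near them.
- **Not checked:** I judged the final position by eye from the pictures and did not measure it to the millimetre. The quarter turn of rolling was not measured either; the post was pushed over about 65 mm of bench.

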